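# Load a wheel arbor into a hidden spindle bore and put the machine in drive

## Task

Get the small wheel-cutting machine ready to cut: take the arbor with the brass wheel out of the wooden stand, lower it upright into the round swarf guard and feel about with its nose until it drops fully home in the blind spindle bore hidden at the bottom. Then move the red-knobbed drive lever through its staggered gate from the red-dot end to the blue-dot end and let go. Leave the arbor with the dark steel wheel standing in the stand, and do not knock over or push about the yellow oil bottle and the blue brush.

Things in the scene. Friction and masses are not known exactly. Their poses are not given: they have to be found in the camera images.
- machine: Small green bench wheel-cutting machine, fixed, about 200 x 265 mm. Origin on the bench under its middle; x to its back, y left, z up. Left half: aluminium deck (44 mm above the bench) with the dark round swarf guard; behind it a cutter motor, up to 97 mm above the bench, from 48 mm behind the guard's axis. Right half: the lever gate.
- guard_mouth (a point): Centre of the open top of the round dark steel swarf guard: outer diameter 51 mm, opening 38 mm, straight inner wall, rim 64 mm above the bench (this point is at rim height). Axes parallel to the machine's.
- spindle_face (a point): Point on the guard's axis at the level, unyielding, oiled (slippery) spindle face inside, 40 mm above the bench. In the face is one blind bore, 13 mm wide, mouth bevelled 1.5 mm, 26 mm deep. The spindle rides on hidden slides left anywhere, so the bore's centre is up to 9.5 mm off this point in an unknown direction, is not reported and must be found by feel. It stays put.
- brass_arbor_grip (a point): Arbor with a brass wheel 56 mm wide, loose, 0.14 to 0.28 kg, upright in the stand. Point on its axis, on the steel cylinder (24 mm wide) above the wheel by which to grip it; z up the arbor. The cylinder ends 19 mm above this point, the wheel's top is 26 mm below, the flange under the wheel 35 mm below, then a 12 mm shank; its last 10 mm taper to a 7 mm flat nose end, 93 mm below.
- brass_arbor_tip (a point): Centre of the flat nose end of the arbor with the brass wheel, 93 mm below brass_arbor_grip. It is 40 mm above the bench when resting on the spindle face beside the bore, 14 mm when home in the bore. Home, the arbor stands free with slight play. Press lightly while searching: pressed hard it swivels in the fingers.
- steel_arbor_grip (a point): The same grip point on the other arbor, like the first but with a dark steel wheel 48 mm wide; a bystander that stays in the stand.
- stand: Dark wooden stand, fixed, 144 x 60 mm, 40 mm high, origin under its middle. The two arbors stand in two holes (13.8 mm wide, 30 mm deep) 36 mm either side of the middle along its x axis; which is in which varies. An arbor must rise 30 mm to clear its hole.
- lever_knob (a point): Centre of the red ball knob (26 mm wide) on the drive lever. The lever is an 8 mm steel rod that leans any way about a pivot 10 mm above the bench right under gate_centre; the knob's centre is 112 mm from the pivot. Light friction (about 1 N at the knob) keeps it where it is left.
- gate_centre (a point): Centre of the staggered slot (11 mm wide) in the gate plate, at the plate's top, 64 mm above the bench; axes parallel to the machine's. The knob's path in x, y from here, mm: red-dot end (-28, 28), corner (0, 28), corner (0, -28), blue-dot end (28, -28), straight between, with about 3 mm play; knob 122 mm above the bench if upright, 118 at the corners, 115 at the ends.
- lever_fore (a joint): Lean of the drive lever along the machine's x, rad: about -0.25 at the red-dot end, 0 in the cross leg, about +0.25 at the blue-dot end (toward the back).
- lever_side (a joint): Lean of the drive lever along the machine's y, rad: about +0.25 in the red-dot leg, about -0.25 in the blue-dot leg.
- oil_bottle: Yellow dropper oil bottle with a red cap, 40 mm wide, 114 mm tall, standing loose; bystander. Origin under its middle.
- brush: Flat oil brush with a blue handle, 154 mm long, 16 mm wide, 11 mm high, lying loose on the bench along its x axis; bystander. Origin under its middle.

How it is judged (in metres and radians):
On the way, in this order (a step that is already met when the one before it is completed fails the run):
1. the brass-wheel arbor stands home in the hidden spindle bore (z of brass_arbor_tip in the frame of machine below 0.018 m and horizontal distance between brass_arbor_tip and guard_mouth below 0.015 m and angle between brass_arbor_tip's own z axis and vertical below 0.14 rad), for 0.2 s.
2. the drive lever is in the blue-dot end of its gate (value of joint lever_fore above 0.18 rad and value of joint lever_side below -0.18 rad), for 0.2 s.
At the end, for the whole second after the job is handed in: The brass-wheel arbor is at rest home in the bore inside the guard (nose under 18 mm above the bench, i.e. within 4 mm of the bore's floor; upright within 8 degrees) and the lever is in the blue-dot leg (lever_fore over 0.18, lever_side under -0.18 rad) (all of step 1 and all of step 2 and linear speed of brass_arbor below 0.02 m/s); the robot touches nothing.
It fails at once if the arbor with the steel wheel is taken or knocked from its place (moved over 15 mm) (distance of steel_arbor_grip from where it was at the start of the episode above 0.015 m).
It fails at once if the oil bottle is knocked over or pushed more than 30 mm (distance of oil_bottle from where it was at the start of the episode above 0.03 m or angle between oil_bottle's own z axis and vertical above 0.5 rad).
It fails at once if the brush is pushed more than 40 mm (distance of brush from where it was at the start of the episode above 0.04 m).
It also fails if it takes over 58 s, if anything falls off the work surface, if the arm or the gripper's body presses on something with over 40 N, if the wrist force passes 120 N, or if a joint passes its speed limit or range.

## Robot

A 6-joint arm with a two-finger parallel gripper is mounted at the origin on a cart in front of the work surface, level with it; the furniture and walls round the work are solid. World frame = base frame: x ahead of the robot, y to its left, z up, the work surface at z = 0. Lengths are in mm, angles in rad, forces in N, time in s.
With the tool pointing down it reaches from about 325 to 900 mm from the base axis. Payload 6.1 kg.
Tool frame: the origin (TCP) lies at the very end of the fingers, on their centre line; the grasp point (between the pads) lies 19 mm behind it (env.pinch_z is the distance from the TCP to the grasp point, in mm); z points along the fingers, y is the line along which they close (so a half turn about z gives the same grasp; the last joint's range is limited). The gripper opens to 87 mm and grips with 3 to 60 N. Pads are 19 mm wide; open, the fingers measure 117 mm over their backs; the gripper's body (75 mm by 190 mm) begins 51 mm behind the grasp point.
Start: joints at [-1.474, 0.22, 1.526, -0, 1.395, -0.126], TCP at [138.094, -609.545, 222.538] pointing down, gripper open.
Joint ranges: [-2.98, 2.98], [-0.91, 2.08], [0.09, 2.57], [-1.24, 4.39], [0.2, 2.65], [-2.68, 2.68]. Speed limits (rad/s): [2.57, 2.57, 3.01, 3.14, 3.14, 3.14].

## Interface

Orientations are given as a unit quaternion [x, y, z, w].
In Python, from workcell import state, imaging, ticket, env gives the robot as it stands. The module is installed in compiled form; this text tells all that it offers.
- The arm moves only by the tool arm_command, never from a script. Its argument "commands" is a list of rows, each an object of numbers: "tx", "ty", "tz": the shift along the tool's x, y, z in mm; "twist": the turn about the tool's z in degrees; "hand": the finger opening in mm, from 0 to 87. In form: [{"tx": .., "ty": .., "tz": .., "twist": .., "hand": ..}, ...]. A call has 1 to 12 rows; each row is the pose to reach, as a shift and turn from the pose commanded when the call began, along the tool's axes at that moment; what a row does not reach only later rows make up. A row lasts 1/12 s, in which the tool goes at most 41.7 mm and 7.16 degrees, less where a joint would pass 70% of its speed; a pose out of reach is approached as far as the arm can. A call with a gripper value outside its range is refused whole. The fingers move at their own pace and stop on an object; "squeeze" is the grip in N (left out, the last holds). Time passes only in rows, so rows that repeat a pose let the fingers close. It gives the time, the measured TCP pose, the force, the opening and the grip force at its end, in the units of the state.
- state(): the state, without advancing time (a new reading comes with each control period).
- imaging.grab_frame(name): name is "scene" or "top" or "wrist"; returns the picture (480x640x3 uint8, blue, green, red); there is no depth.
- imaging.camera_model(name): a dict with "fx", "fy", "cx", "cy" (pixels), "world_from_camera" (4x4, takes a point from camera to world coordinates). Camera axes: x right, y down, z forward; pixel columns grow to the right and rows downward; lengths in mm; the calibration is good to about 2 mm. A picture is of the moment at which its call begins: read the wrist's pose just before it. camera_model takes no time and is no camera call; for the wrist camera it gives the pose at the moment of the call.
- ticket.sign_off(): hands the job in; it is judged then, once.
The state is a dict: "t": time; "q": joint angles; "qvel": joint speeds; "effort": joint torques, N m; "position": TCP position; "tool_rot": TCP orientation; "ft_force": force on the tool from outside, world axes, zero at the start; "ft_torque": the same for the moment, N m; "finger_gap": opening from 0.0 (shut) to 1.0 (fully open); "finger_force": force on a finger pad.
Only numpy, scipy, OpenCV 4.12 (cv2) and the standard library are available. Lean on these libraries where they do the work, as an engineer would, in place of code of your own. Each camera call takes 0.05 s, during which the arm holds its last target. There are 200 camera calls.

## Working session

There is one attempt and no reset: what is moved stays moved. The work goes in short steps, Python scripts to look and compute and a tool call to move; the robot and the scene stay as the last step left them, time stands still between calls to the robot, and variables do not carry over. Pictures are saved under pics/ and viewed, at most 10 in all, crops included, and the job is handed in when it is done.

Besides the shell and the picture viewer there is one more tool, called after "Emit:" by a JSON object that holds its "method" and its "body". arm_command: Moves the arm, as the interface text tells. Its arguments: {"type":"object","properties":{"commands":{"type":"array","items":{"type":"object","properties":{"tx":{"type":"number"},"ty":{"type":"number"},"tz":{"type":"number"},"twist":{"type":"number"},"hand":{"type":"number"}}}},"squeeze":{"type":"number"}},"required":["commands"]}

```bash
mkdir -p pics; python3 - <<'E'
from workcell import state, imaging, env
import cv2, numpy as np
print(state()); print([a for a in dir(env) if a[0]!='_'])
for n in("scene","top","wrist"):
    m=imaging.camera_model(n); print(n,m["fx"],m["fy"],m["cx"],m["cy"],np.round(m["world_from_camera"],4).tolist())
    cv2.imwrite(f"pics/{n}0.png",imaging.grab_frame(n))
E
```

```text
{'t': 0.0, 'q': array([-1.47407959e+00,  2.21249462e-01,  1.52763489e+00,  4.19863390e-05,
        1.39468027e+00, -1.26073921e-01]), 'qvel': array([-1.52392381e-03, -2.12207945e-04, -1.35847471e-03,  4.14345805e-04,
       -4.50262524e-04, -5.20472431e-05]), 'effort': array([ 8.27527456e-04, -4.94612288e+01, -3.87375176e+01,  6.98948395e-02,
        5.71383233e-02, -1.43427651e-04]), 'position': array([ 138.06019894, -608.91833278,  221.41021207]), 'tool_rot': array([ 9.93801882e-01,  1.11161359e-01,  3.51349296e-05, -9.85575523e-04]), 'ft_force': array([0.56631208, 0.08702573, 0.90373477]), 'ft_torque': array([ 0.00755368,  0.00143659, -0.00635272]), 'finger_force': 0.0, 'finger_gap': 1.0013308494386859}
['IKError', 'pinch_z']
scene 471.0781123061172 471.0781123061172 316.92788294039843 237.68253257694965 [[-0.7136, -0.3491, 0.6073, -248.0154], [-0.7005, 0.3472, -0.6235, 680.4851], [0.0068, -0.8704, -0.4924, 681.0393], [0.0, 0.0, 0.0, 1.0]]
top 514.228709345492 514.228709345492 311.73869884447606 238.31315822042782 [[-0.0044, -0.9978, 0.0665, 379.2419], [-1.0, 0.0047, 0.0043, -81.1123], [-0.0046, -0.0664, -0.9978, 1136.6844], [0.0, 0.0, 0.0, 1.0]]
wrist 383.50417186476716 383.50417186476716 317.42657374377546 237.5909630501936 [[0.2209, -0.939, -0.2635, 209.6834], [-0.9753, -0.2133, -0.0573, -594.7997], [-0.0024, 0.2697, -0.9629, 383.0637], [0.0, 0.0, 0.0, 1.0]]
```

View pics/top0.png

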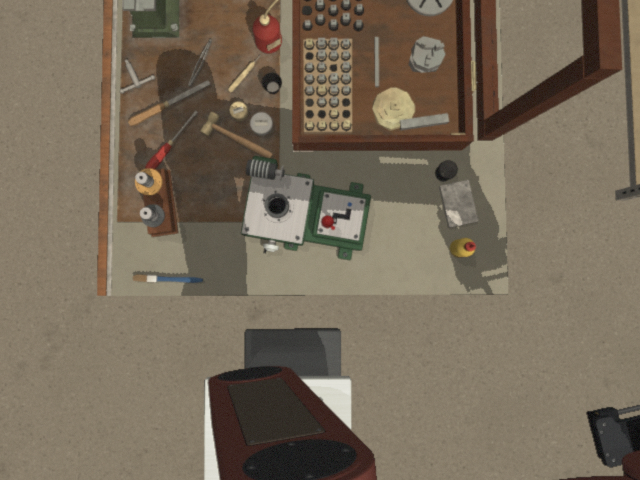

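View pics/scene0.png

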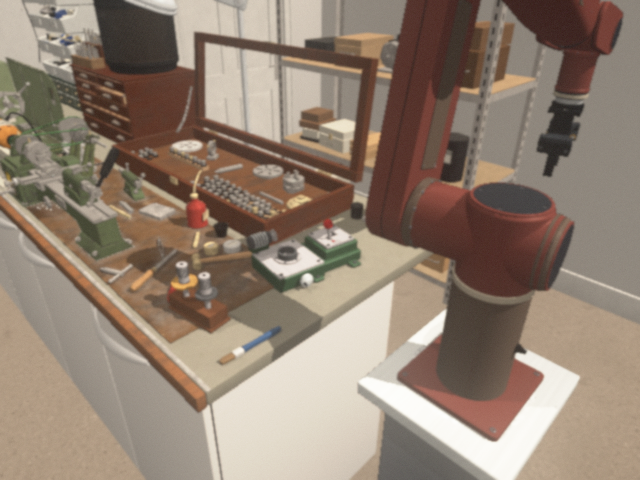

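The top view shows the stand on the left (brass at about (148,182), steel at (152,215)), the guard near (277,206), the red knob near (328,222), the bottle at (463,248) and the brush at (168,279). I'll enlarge that region.

```bash
python3 - <<'E'
import cv2
a=cv2.imread("pics/top0.png")
L=cv2.resize(a[155:255,125:225],None,fx=4,fy=4,interpolation=cv2.INTER_CUBIC)
R=cv2.resize(a[155:255,238:378],None,fx=4,fy=4,interpolation=cv2.INTER_CUBIC)[:, :]
c=cv2.hconcat([L,R])[:,:960]
cv2.imwrite("pics/c1.png",cv2.resize(c,None,fx=800/c.shape[1],fy=800/c.shape[1]))
print(c.shape)
E
```

```text
(400, 960, 3)
```

View pics/c1.png

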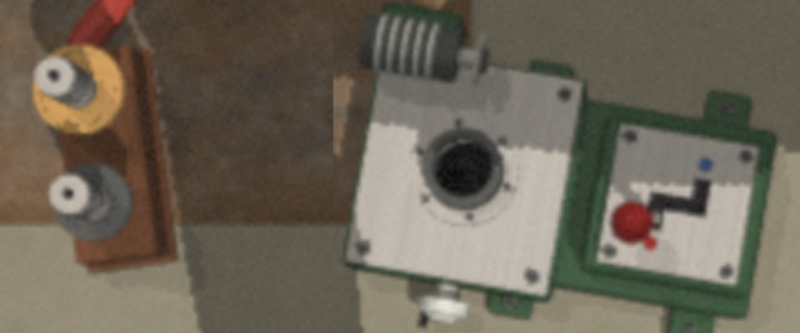

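```bash
cat > h.py <<'E'
import numpy as np
from workcell import state, imaging
from scipy.spatial.transform import Rotation as Rn
def w(m,u,v,z):
    T=np.array(m["world_from_camera"]); d=T[:3,:3]@np.array([(u-m["cx"])/m["fx"],(v-m["cy"])/m["fy"],1]); o=T[:3,3]
    return o+d*(z-o[2])/d[2]
def px(m,p):
    T=np.linalg.inv(np.array(m["world_from_camera"])); c=T[:3,:3]@np.array(p)+T[:3,3]
    return np.array([m["fx"]*c[0]/c[2]+m["cx"],m["fy"]*c[1]/c[2]+m["cy"]])
def tool(d):  # world shift -> tool shift
    return Rn.from_quat(state()["tool_rot"]).inv().apply(d)
E
python3 - <<'E'
from h import *
m=imaging.camera_model("top")
L=lambda u,v,z:w(m,125+u*.3,155+v*.3,z)
R=lambda u,v,z:w(m,238+(u-333.3)*.3,155+v*.3,z)
P=dict(brass=L(54,76,122),steel=L(69,194,122),guard=R(462,168,64),gate=R(677.5,203.5,64),knob=R(632,222,115))
for k,v in P.items(): print(k,np.round(v,1))
print("bs",P["brass"]-P["steel"],np.linalg.norm(P["brass"]-P["steel"]))
a=[R(629,136,64),R(746,156,64),R(726,271,64),R(609,251,64)]
d=a[0]-a[3]+a[1]-a[2]; e=a[0]-a[1]+a[3]-a[2]
print("yaw",np.degrees(np.arctan2(d[1],d[0])),np.degrees(np.arctan2(-e[0],e[1])))
g=P["gate"]-P["guard"];print(g)
k=P["knob"]-P["gate"];print(k)
print("bottle",w(m,463,248,100)[:2],"brush",w(m,168,279,5)[:2])
t=state()["tool_rot"];print(Rn.from_quat(t).as_matrix().round(3).tolist())
E
```

```text
brass [569.5 263.2 122. ]
steel [498.4 253.  122. ]
guard [520.3  -3.   64. ]
gate [ 497.2 -138.6   64. ]
knob [ 480.6 -108.5  115. ]
bs [71.10877322 10.2074948   0.        ] 71.83766824511653
yaw -10.281569461904656 -10.0409432450202
[ -23.15409827 -135.55984525    0.        ]
[-16.60133541  30.05133527  51.        ]
bottle [ 427.27083114 -381.35981974] brush [366.52933305 239.96649633]
[[0.975, 0.221, -0.0], [0.221, -0.975, 0.002], [0.0, -0.002, -1.0]]
```

Emit:
{"method": "arm_command", "body": {"commands": [{"tx": 613,"ty": -755,"tz": 0,"twist": 23},{"tx": 613,"ty": -755,"tz": 0,"twist": 23},{"tx": 613,"ty": -755,"tz": 0,"twist": 23},{"tx": 613,"ty": -755,"tz": 0,"twist": 23},{"tx": 613,"ty": -755,"tz": 0,"twist": 23},{"tx": 613,"ty": -755,"tz": 0,"twist": 23},{"tx": 613,"ty": -755,"tz": 0,"twist": 23},{"tx": 613,"ty": -755,"tz": 0,"twist": 23},{"tx": 613,"ty": -755,"tz": 0,"twist": 23},{"tx": 613,"ty": -755,"tz": 0,"twist": 23},{"tx": 613,"ty": -755,"tz": 0,"twist": 23},{"tx": 613,"ty": -755,"tz": 0,"twist": 23}]}}

```text
invalid input at $.commands[0]: expected keys tx, ty, tz, twist, hand
```

```bash
python3 - <<'E'
from h import *
s=state();p=s["position"];print(s["t"],p,s["q"].round(2),Rn.from_quat(s["tool_rot"]).as_matrix().round(3).tolist())
print(tool(np.array([569.5,263.2,215])-p))
E
```

```text
0.15 [ 138.04674522 -609.05586212  221.65873461] [-1.47  0.22  1.53 -0.    1.39 -0.13] [[0.975, 0.221, -0.0], [0.221, -0.975, 0.002], [0.0, -0.002, -1.0]]
[ 613.50774172 -755.36195083    7.94436289]
```

All keys are needed in every row.

Emit:
{"method": "arm_command", "body": {"commands": [{"tx": 613,"ty": -755,"tz": 0,"twist": 23,"hand": 87},{"tx": 613,"ty": -755,"tz": 0,"twist": 23,"hand": 87},{"tx": 613,"ty": -755,"tz": 0,"twist": 23,"hand": 87},{"tx": 613,"ty": -755,"tz": 0,"twist": 23,"hand": 87},{"tx": 613,"ty": -755,"tz": 0,"twist": 23,"hand": 87},{"tx": 613,"ty": -755,"tz": 0,"twist": 23,"hand": 87},{"tx": 613,"ty": -755,"tz": 0,"twist": 23,"hand": 87},{"tx": 613,"ty": -755,"tz": 0,"twist": 23,"hand": 87},{"tx": 613,"ty": -755,"tz": 0,"twist": 23,"hand": 87},{"tx": 613,"ty": -755,"tz": 0,"twist": 23,"hand": 87},{"tx": 613,"ty": -755,"tz": 0,"twist": 23,"hand": 87},{"tx": 613,"ty": -755,"tz": 0,"twist": 23,"hand": 87}]}}

```text
t: 1.15
position: [360.0, -159.4, 222.6]
tool_rot: [0.996, -0.089, 0.0, 0.0]
ft_force: [0.9, -1.6, -0.4]
finger_gap: 0.999
finger_force: 0.0
```

```bash
python3 - <<'E'
from h import *
s=state();p=s["position"];print(s["t"],p,s["q"].round(2),Rn.from_quat(s["tool_rot"]).as_matrix().round(3).tolist())
print(tool(np.array([569.5,263.2,215])-p))
E
```

```text
1.15 [ 359.96656539 -159.39144562  222.59672619] [-0.62 -0.37  2.08  0.    1.43  1.13] [[0.984, -0.178, 0.001], [-0.178, -0.984, -0.0], [0.001, 0.0, -1.0]]
[ 130.87124912 -453.16781412    7.55968123]
```

Emit:
{"method": "arm_command", "body": {"commands": [{"tx": 131,"ty": -453,"tz": 0,"twist": 0,"hand": 87},{"tx": 131,"ty": -453,"tz": 0,"twist": 0,"hand": 87},{"tx": 131,"ty": -453,"tz": 0,"twist": 0,"hand": 87},{"tx": 131,"ty": -453,"tz": 0,"twist": 0,"hand": 87},{"tx": 131,"ty": -453,"tz": 0,"twist": 0,"hand": 87},{"tx": 131,"ty": -453,"tz": 0,"twist": 0,"hand": 87},{"tx": 131,"ty": -453,"tz": 0,"twist": 0,"hand": 87},{"tx": 131,"ty": -453,"tz": 0,"twist": 0,"hand": 87},{"tx": 131,"ty": -453,"tz": 0,"twist": 0,"hand": 87},{"tx": 131,"ty": -453,"tz": 0,"twist": 0,"hand": 87},{"tx": 131,"ty": -453,"tz": 0,"twist": 0,"hand": 87},{"tx": 131,"ty": -453,"tz": 0,"twist": 0,"hand": 87}]}}

```text
t: 2.15
position: [569.9, 266.0, 221.5]
tool_rot: [0.996, -0.088, -0.0, -0.001]
ft_force: [-0.3, -0.3, 1.2]
finger_gap: 0.997
finger_force: 0.0
```

```bash
python3 - <<'E'
from h import *
import cv2
s=state();p=s["position"];print(s["t"],p,s["q"].round(2),np.abs(s["qvel"]).max())
m=imaging.camera_model("wrist");cv2.imwrite("pics/w1.png",imaging.grab_frame("wrist"))
np.save("m1.npy",np.array(m["world_from_camera"]))
print(px(m,[569.5,263.2,122]),px(m,[498.4,253,122]), tool(np.array([569.5,263.2,215])-p))
E
```

```text
2.15 [569.93639387 266.01284666 221.54268256] [0.31 0.23 1.52 0.   1.39 2.06] 0.2854951360997499
[319.23606647 238.17398153] [348.87111793 325.11421757] [0.06439933 2.85575942 6.53832792]
```

View pics/w1.png

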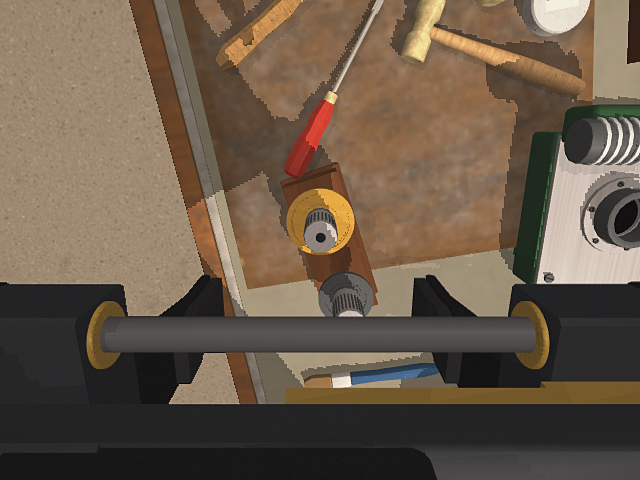

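The brass arbor's top is at (320,238) and my prediction was (319,238), so the estimate holds. Descending.

Emit:
{"method": "arm_command", "body": {"commands": [{"tx": 0,"ty": 0,"tz": 40,"twist": 0,"hand": 87},{"tx": 0,"ty": 0,"tz": 75,"twist": 0,"hand": 87},{"tx": 0,"ty": 0,"tz": 105,"twist": 0,"hand": 87},{"tx": 0,"ty": 0,"tz": 125,"twist": 0,"hand": 87},{"tx": 0,"ty": 0,"tz": 137,"twist": 0,"hand": 87},{"tx": 0,"ty": 0,"tz": 137,"twist": 0,"hand": 60},{"tx": 0,"ty": 0,"tz": 137,"twist": 0,"hand": 50}], "squeeze": 20}}

```text
t: 2.78
position: [569.0, 260.8, 85.7]
tool_rot: [0.996, -0.089, -0.0, 0.0]
ft_force: [0.3, -0.8, 0.1]
finger_gap: 0.918
finger_force: 0.0
```

```bash
python3 - <<'E'
from h import *
s=state();p=s["position"];print(s["t"],p,s["ft_force"],s["finger_gap"]); print(tool(np.array([569.5,263,84.])-p))
E
```

```text
2.7833 [569.034078   260.82404087  85.67838588] [ 0.28053984 -0.81263983  0.13606785] 0.9184993405028664
[ 0.07203634 -2.22468268  1.67763475]
```

Emit:
{"method": "arm_command", "body": {"commands": [{"tx": 0,"ty": -2,"tz": 1,"twist": 0,"hand": 40},{"tx": 0,"ty": -2,"tz": 1,"twist": 0,"hand": 26},{"tx": 0,"ty": -2,"tz": 1,"twist": 0,"hand": 15},{"tx": 0,"ty": -2,"tz": 1,"twist": 0,"hand": 15},{"tx": 0,"ty": -2,"tz": 1,"twist": 0,"hand": 15},{"tx": 0,"ty": -2,"tz": 1,"twist": 0,"hand": 15},{"tx": 0,"ty": -2,"tz": 1,"twist": 0,"hand": 15},{"tx": 0,"ty": -2,"tz": 1,"twist": 0,"hand": 15}], "squeeze": 40}}

```text
t: 3.45
position: [569.5, 263.1, 84.6]
tool_rot: [0.996, -0.089, 0.0, 0.0]
ft_force: [0.5, -0.1, -0.3]
finger_gap: 0.327
finger_force: 0.0
```

Emit:
{"method": "arm_command", "body": {"commands": [{"tx": 0,"ty": 0,"tz": 0,"twist": 0,"hand": 15},{"tx": 0,"ty": 0,"tz": 0,"twist": 0,"hand": 15},{"tx": 0,"ty": 0,"tz": 0,"twist": 0,"hand": 15},{"tx": 0,"ty": 0,"tz": 0,"twist": 0,"hand": 15}], "squeeze": 40}}

```text
t: 3.78
position: [569.4, 263.3, 84.5]
tool_rot: [0.996, -0.089, -0.0, -0.0]
ft_force: [0.6, 1.3, -0.2]
finger_gap: 0.265
finger_force: 39.9
```

```bash
python3 - <<'E'
from h import *
s=state();p=s["position"];print(s["t"],p,s["ft_force"],s["finger_gap"],s["finger_force"]); print(tool(np.array([520.3,-3,0])-[569.5,263.1,0]))
E
```

```text
3.7833 [569.42050398 263.25118104  84.49373351] [ 0.64172492  1.34530577 -0.1530114 ] 0.2648331509305346 39.923131007817574
[-1.14185829e+00  2.70607733e+02 -3.25615625e-02]
```

Emit:
{"method": "arm_command", "body": {"commands": [{"tx": 0,"ty": 0,"tz": -15,"twist": 0,"hand": 15},{"tx": 0,"ty": 0,"tz": -35,"twist": 0,"hand": 15},{"tx": 0,"ty": 0,"tz": -65,"twist": 0,"hand": 15},{"tx": 0,"ty": 0,"tz": -95,"twist": 0,"hand": 15},{"tx": 0,"ty": 20,"tz": -100,"twist": 0,"hand": 15},{"tx": 0,"ty": 50,"tz": -100,"twist": 0,"hand": 15},{"tx": 0,"ty": 80,"tz": -100,"twist": 0,"hand": 15},{"tx": 0,"ty": 110,"tz": -100,"twist": 0,"hand": 15},{"tx": 0,"ty": 140,"tz": -100,"twist": 0,"hand": 15},{"tx": 0,"ty": 160,"tz": -100,"twist": 0,"hand": 15},{"tx": 0,"ty": 170,"tz": -100,"twist": 0,"hand": 15},{"tx": 0,"ty": 170,"tz": -100,"twist": 0,"hand": 15}], "squeeze": 40}}

```text
t: 4.78
position: [538.8, 94.1, 184.2]
tool_rot: [0.996, -0.09, -0.0, 0.0]
ft_force: [0.5, 0.2, -2.4]
finger_gap: 0.263
finger_force: 40.0
```

```bash
python3 - <<'E'
from h import *
import cv2
s=state();p=s["position"];print(s["t"],p,s["finger_gap"],s["finger_force"],s["ft_force"])
m=imaging.camera_model("wrist");cv2.imwrite("pics/w2.png",imaging.grab_frame("wrist"))
np.save("m2.npy",np.array(m["world_from_camera"]))
print(px(m,[520.3,-3,64]))
E
```

```text
4.7833 [538.82243221  94.09550977 184.24471141] 0.2633260633171814 39.96075336159265 [ 0.51311285  0.22723886 -2.36746098]
[445.14389753 231.74801756]
```

View pics/w2.png

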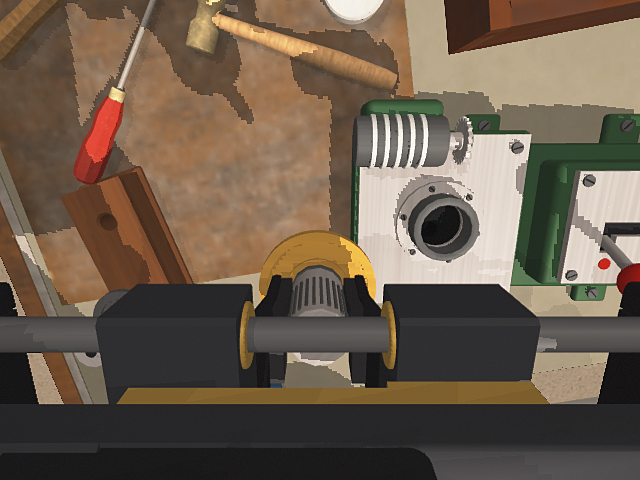

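```bash
python3 - <<'E'
import cv2
a=cv2.imread("pics/w2.png")[170:290,390:500]
cv2.imwrite("pics/c2.png",cv2.resize(a,None,fx=5,fy=5,interpolation=cv2.INTER_CUBIC))
E
```

```text
(no output)
```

View pics/c2.png

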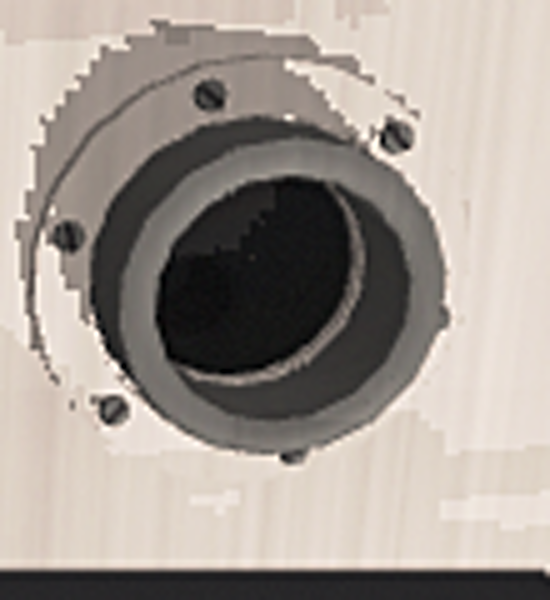

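```bash
python3 - <<'E'
from h import *
m=dict(imaging.camera_model("wrist"))
m["world_from_camera"]=np.load("m2.npy")
c=w(m,446.5,229.5,64);print(c, w(m,641-8,267,64))
s=state();print(s["position"],tool(c-s["position"]))
# lever knob approx at (632,279)?
print(w(m,632,279,115))
E
```

```text
[521.87813072  -4.17330044  64.        ] [ 465.45912612 -144.49783794   64.        ]
[539.16111349  95.45316274 184.37462625] [  0.92653552 101.15731639 120.3350455 ]
[ 483.55254772 -103.71886423  115.        ]
```

Emit:
{"method": "arm_command", "body": {"commands": [{"tx": 0,"ty": 35,"tz": 0,"twist": 0,"hand": 15},{"tx": 0,"ty": 70,"tz": 0,"twist": 0,"hand": 15},{"tx": 0,"ty": 92,"tz": 0,"twist": 0,"hand": 15},{"tx": 0,"ty": 101,"tz": 0,"twist": 0,"hand": 15},{"tx": 0,"ty": 101,"tz": 0,"twist": 0,"hand": 15},{"tx": 0,"ty": 101,"tz": 15,"twist": 0,"hand": 15},{"tx": 0,"ty": 101,"tz": 35,"twist": 0,"hand": 15},{"tx": 0,"ty": 101,"tz": 52,"twist": 0,"hand": 15},{"tx": 0,"ty": 101,"tz": 62,"twist": 0,"hand": 15},{"tx": 0,"ty": 101,"tz": 64,"twist": 0,"hand": 15},{"tx": 0,"ty": 101,"tz": 64,"twist": 0,"hand": 15},{"tx": 0,"ty": 101,"tz": 64,"twist": 0,"hand": 15}], "squeeze": 40}}

```text
t: 5.83
position: [522.1, -2.9, 121.4]
tool_rot: [0.996, -0.089, 0.001, -0.0]
ft_force: [0.4, 0.2, -2.6]
finger_gap: 0.266
finger_force: 40.0
```

```bash
cat > s.py <<'E'
from h import *
s=state();p=s["position"];C=np.array([521.2,-3.6,40+74.5])
R0=Rn.from_quat([0.996,-0.089,0,0])
print("t %.2f"%s["t"],"off(tool) from centre",R0.inv().apply(p-C).round(2),"F tool",R0.inv().apply(s["ft_force"]).round(2),"M",R0.inv().apply(s["ft_torque"]).round(2),s["tool_rot"].round(4))
E
python3 s.py
```

```text
t 5.83 off(tool) from centre [ 0.76 -0.86 -6.87] F tool [ 0.36 -0.23  2.63] M [ 0.05 -0.02 -0.02] [ 9.961e-01 -8.880e-02  6.000e-04 -1.000e-04]
```

Emit:
{"method": "arm_command", "body": {"commands": [{"tx": -0.5,"ty": 0.5,"tz": 4,"twist": 0,"hand": 15},{"tx": -0.5,"ty": 0.5,"tz": 7,"twist": 0,"hand": 15},{"tx": -0.5,"ty": 0.5,"tz": 8,"twist": 0,"hand": 15},{"tx": -0.5,"ty": 0.5,"tz": 8,"twist": 0,"hand": 15},{"tx": -0.5,"ty": 0.5,"tz": 8,"twist": 0,"hand": 15}], "squeeze": 40}}

```text
t: 6.25
position: [522.1, -4.1, 114.4]
tool_rot: [0.996, -0.089, 0.002, -0.0]
ft_force: [-1.0, 1.0, 5.7]
finger_gap: 0.267
finger_force: 40.0
```

```bash
python3 s.py
```

```text
t 6.25 off(tool) from centre [0.94 0.36 0.11] F tool [-1.14 -0.83 -5.71] M [ 0.12 -0.26 -0.01] [ 0.996  -0.0894  0.0015 -0.    ]
```

Emit:
{"method": "arm_command", "body": {"commands": [{"tx": 1.5,"ty": 0,"tz": 0,"twist": 0,"hand": 15},{"tx": 3,"ty": 0,"tz": 0,"twist": 0,"hand": 15},{"tx": 5,"ty": 0,"tz": 0,"twist": 0,"hand": 15},{"tx": 5,"ty": 0,"tz": 0,"twist": 0,"hand": 15}], "squeeze": 40}}

```text
t: 6.58
position: [526.8, -5.1, 114.4]
tool_rot: [0.996, -0.089, 0.001, 0.0]
ft_force: [-2.2, 0.2, 6.0]
finger_gap: 0.267
finger_force: 40.0
```

```bash
python3 s.py
```

```text
t 6.58 off(tool) from centre [5.75 0.44 0.14] F tool [-2.23  0.17 -6.01] M [ 0.03 -0.54 -0.02] [ 0.996  -0.0894  0.0012  0.    ]
```

Emit:
{"method": "arm_command", "body": {"commands": [{"tx": -0.5,"ty": 1.7,"tz": 0,"twist": 0,"hand": 15},{"tx": -1.5,"ty": 3.4,"tz": 0,"twist": 0,"hand": 15},{"tx": -2.8,"ty": 5,"tz": 0,"twist": 0,"hand": 15},{"tx": -2.8,"ty": 5,"tz": 0,"twist": 0,"hand": 15}], "squeeze": 40}}

```text
t: 6.92
position: [523.7, -9.6, 114.3]
tool_rot: [0.996, -0.089, 0.002, -0.0]
ft_force: [0.2, 1.6, 5.2]
finger_gap: 0.268
finger_force: 40.0
```

```bash
python3 s.py
```

```text
t 6.92 off(tool) from centre [3.49 5.42 0.15] F tool [-0.1  -1.62 -5.25] M [0.4  0.19 0.06] [ 9.96e-01 -8.94e-02  2.20e-03 -1.00e-04]
```

Not yet. Next chord, to (-3, 5.2).

Emit:
{"method": "arm_command", "body": {"commands": [{"tx": -1.6,"ty": 0.6,"tz": 0,"twist": 0,"hand": 15},{"tx": -3.2,"ty": 0.8,"tz": 0,"twist": 0,"hand": 15},{"tx": -4.8,"ty": 0.5,"tz": 0,"twist": 0,"hand": 15},{"tx": -6.3,"ty": 0,"tz": 0,"twist": 0,"hand": 15},{"tx": -6.3,"ty": 0,"tz": 0,"twist": 0,"hand": 15}], "squeeze": 40}}

```text
t: 7.33
position: [517.6, -8.9, 114.3]
tool_rot: [0.996, -0.089, 0.002, 0.001]
ft_force: [2.2, 0.4, 5.6]
finger_gap: 0.264
finger_force: 40.0
```

```bash
python3 s.py
```

```text
t 7.33 off(tool) from centre [-2.57  5.88  0.15] F tool [ 2.06 -0.74 -5.61] M [-0.08  0.49  0.  ] [ 9.96e-01 -8.93e-02  2.50e-03  6.00e-04]
```

Emit:
{"method": "arm_command", "body": {"commands": [{"tx": -1.4,"ty": -1.2,"tz": 0,"twist": 0,"hand": 15},{"tx": -2.4,"ty": -2.6,"tz": 0,"twist": 0,"hand": 15},{"tx": -3.1,"ty": -4.1,"tz": 0,"twist": 0,"hand": 15},{"tx": -3.4,"ty": -5.7,"tz": 0,"twist": 0,"hand": 15},{"tx": -3.4,"ty": -5.7,"tz": 0,"twist": 0,"hand": 15}], "squeeze": 40}}

```text
t: 7.75
position: [515.0, -3.0, 114.3]
tool_rot: [0.996, -0.089, 0.002, 0.001]
ft_force: [0.1, -2.0, 6.3]
finger_gap: 0.264
finger_force: 40.0
```

```bash
python3 s.py
```

```text
t 7.75 off(tool) from centre [-6.21  0.48  0.2 ] F tool [ 0.5   1.93 -6.27] M [-0.45  0.26 -0.02] [ 9.96e-01 -8.92e-02  2.00e-03  9.00e-04]
```

Continue to (-3, -5.2).

Emit:
{"method": "arm_command", "body": {"commands": [{"tx": 0.3,"ty": -1.6,"tz": 0,"twist": 0,"hand": 15},{"tx": 1,"ty": -3.1,"tz": 0,"twist": 0,"hand": 15},{"tx": 2,"ty": -4.5,"tz": 0,"twist": 0,"hand": 15},{"tx": 3.2,"ty": -5.7,"tz": 0,"twist": 0,"hand": 15},{"tx": 3.2,"ty": -5.7,"tz": 0,"twist": 0,"hand": 15}], "squeeze": 40}}

```text
t: 8.17
position: [517.3, 3.1, 112.1]
tool_rot: [0.996, -0.089, -0.0, -0.0]
ft_force: [-0.2, 1.2, -1.6]
finger_gap: 0.263
finger_force: 39.9
```

```bash
python3 s.py
```

```text
t 8.17 off(tool) from centre [-5.07 -5.89  2.41] F tool [-0.43 -1.11  1.64] M [ 0.06 -0.07  0.01] [ 9.96e-01 -8.93e-02 -4.00e-04 -0.00e+00]
```

It dropped 2.3 mm, so I'll press further, gently.

Emit:
{"method": "arm_command", "body": {"commands": [{"tx": 0,"ty": 0,"tz": 1,"twist": 0,"hand": 15},{"tx": 0,"ty": 0,"tz": 2,"twist": 0,"hand": 15},{"tx": 0,"ty": 0,"tz": 2,"twist": 0,"hand": 15}], "squeeze": 40}}

```text
t: 8.42
position: [516.9, 3.2, 109.7]
tool_rot: [0.996, -0.089, -0.001, -0.0]
ft_force: [-0.4, -0.0, -2.7]
finger_gap: 0.265
finger_force: 39.9
```

```bash
python3 s.py
```

```text
t 8.42 off(tool) from centre [-5.41 -5.91  4.81] F tool [-0.43  0.11  2.72] M [ 0.01 -0.06  0.07] [ 9.96e-01 -8.92e-02 -8.00e-04 -0.00e+00]
```

Emit:
{"method": "arm_command", "body": {"commands": [{"tx": 0,"ty": 0,"tz": 1.5,"twist": 0,"hand": 15},{"tx": 0,"ty": 0,"tz": 3,"twist": 0,"hand": 15},{"tx": 0,"ty": 0,"tz": 4,"twist": 0,"hand": 15},{"tx": 0,"ty": 0,"tz": 4,"twist": 0,"hand": 15}], "squeeze": 40}}

```text
t: 8.75
position: [517.2, 3.3, 106.1]
tool_rot: [0.996, -0.089, -0.0, -0.0]
ft_force: [-1.1, 0.3, -2.5]
finger_gap: 0.261
finger_force: 39.9
```

```bash
python3 s.py
```

```text
t 8.75 off(tool) from centre [-5.14 -6.07  8.42] F tool [-1.09 -0.12  2.48] M [ 0.17 -0.2   0.04] [ 9.96e-01 -8.92e-02 -5.00e-04 -1.00e-04]
```

Emit:
{"method": "arm_command", "body": {"commands": [{"tx": -0.3,"ty": 0,"tz": 1,"twist": 0,"hand": 15},{"tx": -0.3,"ty": 0,"tz": 2,"twist": 0,"hand": 15},{"tx": -0.3,"ty": 0,"tz": 3.5,"twist": 0,"hand": 15},{"tx": -0.3,"ty": 0,"tz": 3.5,"twist": 0,"hand": 15}], "squeeze": 40}}

```text
t: 9.08
position: [517.0, 3.5, 102.6]
tool_rot: [0.996, -0.089, -0.0, -0.0]
ft_force: [-0.0, 1.7, -1.7]
finger_gap: 0.267
finger_force: 39.9
```

```bash
python3 s.py
```

```text
t 9.08 off(tool) from centre [-5.4  -6.2  11.88] F tool [-0.31 -1.7   1.69] M [ 0.49 -0.31  0.01] [ 9.96e-01 -8.92e-02 -4.00e-04 -2.00e-04]
```

Emit:
{"method": "arm_command", "body": {"commands": [{"tx": -0.2,"ty": -0.6,"tz": 0.5,"twist": 0,"hand": 15},{"tx": -0.2,"ty": -0.6,"tz": 2,"twist": 0,"hand": 15},{"tx": -0.2,"ty": -0.6,"tz": 4,"twist": 0,"hand": 15},{"tx": -0.2,"ty": -0.6,"tz": 4,"twist": 0,"hand": 15}], "squeeze": 40}}

```text
t: 9.42
position: [517.0, 3.8, 98.5]
tool_rot: [0.996, -0.089, -0.0, 0.0]
ft_force: [-0.5, 0.4, -2.6]
finger_gap: 0.264
finger_force: 39.9
```

```bash
python3 s.py
```

```text
t 9.42 off(tool) from centre [-5.49 -6.54 15.99] F tool [-0.57 -0.33  2.6 ] M [ 0.22 -0.26  0.03] [ 9.96e-01 -8.92e-02 -3.00e-04  0.00e+00]
```

Going in freely. 9 mm more.

Emit:
{"method": "arm_command", "body": {"commands": [{"tx": -0.2,"ty": -0.2,"tz": 1.5,"twist": 0,"hand": 15},{"tx": -0.2,"ty": -0.2,"tz": 3.5,"twist": 0,"hand": 15},{"tx": -0.2,"ty": -0.2,"tz": 5.5,"twist": 0,"hand": 15},{"tx": -0.2,"ty": -0.2,"tz": 7.5,"twist": 0,"hand": 15},{"tx": -0.2,"ty": -0.2,"tz": 9,"twist": 0,"hand": 15},{"tx": -0.2,"ty": -0.2,"tz": 9,"twist": 0,"hand": 15}], "squeeze": 40}}

```text
t: 9.92
position: [516.9, 4.0, 89.6]
tool_rot: [0.996, -0.089, -0.0, 0.0]
ft_force: [-1.0, 0.8, -2.2]
finger_gap: 0.267
finger_force: 39.9
```

```bash
python3 s.py
```

```text
t 9.92 off(tool) from centre [-5.57 -6.75 24.92] F tool [-1.11 -0.57  2.16] M [ 0.14 -0.21  0.  ] [ 9.96e-01 -8.92e-02 -2.00e-04  0.00e+00]
```

Emit:
{"method": "arm_command", "body": {"commands": [{"tx": -0.2,"ty": -0.1,"tz": 1.3,"twist": 0,"hand": 15},{"tx": -0.2,"ty": -0.1,"tz": 1.3,"twist": 0,"hand": 15},{"tx": -0.2,"ty": -0.1,"tz": 1.3,"twist": 0,"hand": 60},{"tx": -0.2,"ty": -0.1,"tz": 1.3,"twist": 0,"hand": 60},{"tx": -0.2,"ty": -0.1,"tz": 1.3,"twist": 0,"hand": 60},{"tx": -0.2,"ty": -0.1,"tz": 1.3,"twist": 0,"hand": 60},{"tx": -0.2,"ty": -0.1,"tz": 1.3,"twist": 0,"hand": 60},{"tx": -0.2,"ty": -0.1,"tz": 1.3,"twist": 0,"hand": 60},{"tx": -0.2,"ty": -0.1,"tz": 1.3,"twist": 0,"hand": 60}], "squeeze": 40}}

```text
t: 10.67
position: [517.0, 4.1, 88.8]
tool_rot: [0.996, -0.089, 0.0, 0.0]
ft_force: [-0.0, -0.6, 0.1]
finger_gap: 0.663
finger_force: 0.0
```

Emit:
{"method": "arm_command", "body": {"commands": [{"tx": -0.2,"ty": 0,"tz": -8,"twist": 0,"hand": 60},{"tx": -0.2,"ty": 0,"tz": -25,"twist": 0,"hand": 60},{"tx": -0.2,"ty": 0,"tz": -55,"twist": 0,"hand": 60},{"tx": -0.2,"ty": 0,"tz": -90,"twist": 0,"hand": 60},{"tx": -0.2,"ty": 0,"tz": -120,"twist": 0,"hand": 60},{"tx": -0.2,"ty": 0,"tz": -130,"twist": 0,"hand": 60},{"tx": -0.2,"ty": 0,"tz": -130,"twist": 0,"hand": 60}]}}

```text
t: 11.25
position: [519.1, 3.9, 223.2]
tool_rot: [0.996, -0.089, 0.004, 0.0]
ft_force: [0.1, -0.2, -0.6]
finger_gap: 0.694
finger_force: 0.0
```

```bash
python3 - <<'E'
from h import *
import cv2
s=state();p=s["position"];print(s["t"],p,s["finger_gap"],s["ft_force"])
m=imaging.camera_model("wrist");cv2.imwrite("pics/w3.png",imaging.grab_frame("wrist"))
np.save("m3.npy",np.array(m["world_from_camera"]))
print(px(m,[517,4,126]),px(m,[483,-107,115]),px(m,[497.2,-138.6,64]))
E
```

```text
11.25 [519.05343599   3.89441277 223.22528399] 0.6940418027773344 [ 0.08925634 -0.20910446 -0.62907555]
[315.37908442 243.0272555 ] [471.21230568 256.79439818] [484.02970708 216.45064663]
```

View pics/w3.png

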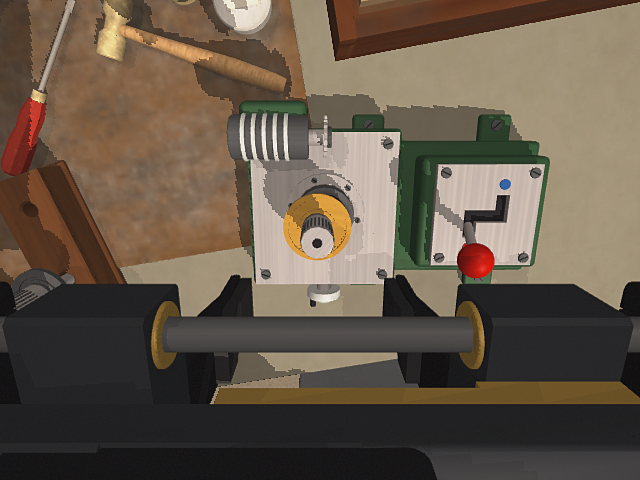

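```bash
python3 - <<'E'
from h import *
m=dict(imaging.camera_model("wrist")); m["world_from_camera"]=np.load("m3.npy")
k=w(m,476,261,115); g=w(m,486.5,215.5,64)
R0=Rn.from_quat([0.996,-0.089,0,0]); p=state()["position"]
print(k,g,"knob rel gate tool",R0.inv().apply(k-g))
print("arbor",w(m,317,243,126)); print(p,"to knob",R0.inv().apply(k-p))
print([w(m,*q,64).round(1) for q in((446,173),(536,173),(525,258),(439,258))])
E
```

```text
[ 479.07937387 -110.25438692  115.        ] [ 497.65857417 -140.73086098   64.        ] knob rel gate tool [-23.68830361 -26.69955855 -51.        ]
arbor [516.81732946   2.87431051 126.        ]
[517.64644641   4.0702909  220.41664892] to knob [-17.68638401 119.35134211 105.41664892]
[array([ 539.8, -110. ,   64. ]), array([ 526.5, -183.4,   64. ]), array([ 453.3, -171.6,   64. ]), array([466.7, -97.1,  64. ])]
```

Emit:
{"method": "arm_command", "body": {"commands": [{"tx": -10,"ty": 40,"tz": 0,"twist": 0,"hand": 60},{"tx": -18,"ty": 80,"tz": 0,"twist": 0,"hand": 60},{"tx": -18,"ty": 110,"tz": 10,"twist": 0,"hand": 60},{"tx": -18,"ty": 119,"tz": 25,"twist": 0,"hand": 60},{"tx": -18,"ty": 119,"tz": 50,"twist": 0,"hand": 60},{"tx": -18,"ty": 119,"tz": 80,"twist": 0,"hand": 60},{"tx": -18,"ty": 119,"tz": 105,"twist": 0,"hand": 60},{"tx": -18,"ty": 119,"tz": 120,"twist": 0,"hand": 60},{"tx": -18,"ty": 119,"tz": 124,"twist": 0,"hand": 60},{"tx": -18,"ty": 119,"tz": 124,"twist": 0,"hand": 60},{"tx": -18,"ty": 119,"tz": 124,"twist": 0,"hand": 60}]}}

```text
t: 12.22
position: [477.5, -109.5, 94.3]
tool_rot: [0.996, -0.089, -0.001, -0.0]
ft_force: [0.7, -0.7, 0.5]
finger_gap: 0.691
finger_force: 0.0
```

```bash
cat > s2.py <<'E'
from h import *
s=state();p=s["position"];R0=Rn.from_quat([0.996,-0.089,0,0])
print("t %.2f"%s["t"],p.round(1),"rel gate tool",R0.inv().apply(p-[497.6,-140.3,96]).round(1),"F tool",R0.inv().apply(s["ft_force"]).round(2),s["finger_gap"]*87,s["finger_force"])
E
python3 s2.py
```

```text
t 12.22 [ 477.5 -109.5   94.3] rel gate tool [-25.3 -26.7   1.7] F tool [ 0.77  0.56 -0.5 ] 60.13488009967307 0.0
```

Emit:
{"method": "arm_command", "body": {"commands": [{"tx": 0,"ty": 0,"tz": 0,"twist": 0,"hand": 15},{"tx": 0,"ty": 0,"tz": 0,"twist": 0,"hand": 15},{"tx": 0,"ty": 0,"tz": 0,"twist": 0,"hand": 15},{"tx": 0,"ty": 0,"tz": 0,"twist": 0,"hand": 15},{"tx": 0,"ty": 0,"tz": 0,"twist": 0,"hand": 15},{"tx": 0,"ty": 0,"tz": 0,"twist": 0,"hand": 15},{"tx": 0,"ty": 0,"tz": 0,"twist": 0,"hand": 15},{"tx": 0,"ty": 0,"tz": 0,"twist": 0,"hand": 15},{"tx": 0,"ty": 0,"tz": 0,"twist": 0,"hand": 15}], "squeeze": 12}}

```text
t: 12.97
position: [478.1, -109.5, 95.0]
tool_rot: [0.996, -0.089, 0.0, -0.0]
ft_force: [-0.7, 2.8, 3.6]
finger_gap: 0.283
finger_force: 11.9
```

```bash
python3 s2.py
```

```text
t 12.97 [ 478.1 -109.5   95. ] rel gate tool [-24.7 -26.9   1. ] F tool [-1.13 -2.61 -3.56] 24.596887467579684 11.931517627090216
```

Emit:
{"method": "arm_command", "body": {"commands": [{"tx": 5,"ty": 0,"tz": -1,"twist": 0,"hand": 15},{"tx": 10,"ty": 0,"tz": -2,"twist": 0,"hand": 15},{"tx": 15,"ty": 0,"tz": -3,"twist": 0,"hand": 15},{"tx": 20,"ty": 0,"tz": -3,"twist": 0,"hand": 15},{"tx": 25,"ty": 0,"tz": -3,"twist": 0,"hand": 15},{"tx": 25,"ty": 0,"tz": -3,"twist": 0,"hand": 15},{"tx": 25,"ty": 0,"tz": -3,"twist": 0,"hand": 15}], "squeeze": 15}}

```text
t: 13.55
position: [502.7, -114.3, 97.4]
tool_rot: [0.996, -0.089, 0.0, 0.0]
ft_force: [0.8, 0.7, -3.6]
finger_gap: 0.277
finger_force: 15.1
```

```bash
python3 s2.py
```

```text
t 13.55 [ 502.7 -114.3   97.4] rel gate tool [  0.5 -26.5  -1.4] F tool [ 0.67 -0.87  3.6 ] 24.071004422696152 15.052066538482904
```

Emit:
{"method": "arm_command", "body": {"commands": [{"tx": 1.5,"ty": 3,"tz": 0,"twist": 0,"hand": 15},{"tx": 1.5,"ty": 7,"tz": -1,"twist": 0,"hand": 15},{"tx": 1.5,"ty": 11,"tz": -1.5,"twist": 0,"hand": 15},{"tx": 1.5,"ty": 15,"tz": -2,"twist": 0,"hand": 15},{"tx": 1.5,"ty": 15,"tz": -2,"twist": 0,"hand": 15}], "squeeze": 15}}

```text
t: 13.97
position: [500.8, -129.8, 99.5]
tool_rot: [0.996, -0.089, -0.0, 0.0]
ft_force: [-1.4, 2.5, -3.0]
finger_gap: 0.277
finger_force: 15.1
```

```bash
python3 s2.py
```

```text
t 13.97 [ 500.8 -129.8   99.5] rel gate tool [  1.3 -10.9  -3.5] F tool [-1.83 -2.25  3.04] 24.112500956283267 15.056353937834501
```

Moving freely. On to the second corner (y to about +27).

Emit:
{"method": "arm_command", "body": {"commands": [{"tx": 0,"ty": 5,"tz": -1,"twist": 0,"hand": 15},{"tx": 0,"ty": 11,"tz": -1,"twist": 0,"hand": 15},{"tx": 0,"ty": 17,"tz": -0.5,"twist": 0,"hand": 15},{"tx": 0,"ty": 23,"tz": 0.5,"twist": 0,"hand": 15},{"tx": 0,"ty": 29,"tz": 1,"twist": 0,"hand": 15},{"tx": 0,"ty": 35,"tz": 2,"twist": 0,"hand": 15},{"tx": 0,"ty": 38.5,"tz": 2.5,"twist": 0,"hand": 15},{"tx": 0,"ty": 38.5,"tz": 2.5,"twist": 0,"hand": 15},{"tx": 0,"ty": 38.5,"tz": 2.5,"twist": 0,"hand": 15}], "squeeze": 15}}

```text
t: 14.72
position: [494.7, -168.0, 97.7]
tool_rot: [0.996, -0.089, 0.0, 0.001]
ft_force: [-0.7, -0.1, 3.0]
finger_gap: 0.287
finger_force: 15.0
```

```bash
python3 s2.py
```

```text
t 14.72 [ 494.7 -168.    97.7] rel gate tool [ 2.1 27.8 -1.7] F tool [-0.62  0.25 -3.04] 24.9292427049618 15.015231315046549
```

Emit:
{"method": "arm_command", "body": {"commands": [{"tx": 4,"ty": 0.5,"tz": 0,"twist": 0,"hand": 15},{"tx": 8,"ty": 0.5,"tz": 0.5,"twist": 0,"hand": 15},{"tx": 12,"ty": 0.5,"tz": 1,"twist": 0,"hand": 15},{"tx": 12,"ty": 0.5,"tz": 1,"twist": 0,"hand": 15}], "squeeze": 15}}

```text
t: 15.05
position: [507.1, -170.1, 96.4]
tool_rot: [0.996, -0.089, 0.0, 0.0]
ft_force: [-0.5, -0.1, 1.6]
finger_gap: 0.28
finger_force: 15.0
```

```bash
python3 s2.py
```

```text
t 15.05 [ 507.1 -170.1   96.4] rel gate tool [14.7 27.7 -0.4] F tool [-0.48  0.2  -1.61] 24.3803501177204 15.024297013878822
```

Free in the last leg. Finish to the blue end.

Emit:
{"method": "arm_command", "body": {"commands": [{"tx": 4,"ty": 0,"tz": 0.5,"twist": 0,"hand": 15},{"tx": 8,"ty": 0,"tz": 1,"twist": 0,"hand": 15},{"tx": 12,"ty": 0,"tz": 1.5,"twist": 0,"hand": 15},{"tx": 15,"ty": 0,"tz": 2,"twist": 0,"hand": 15},{"tx": 16,"ty": 0,"tz": 2,"twist": 0,"hand": 15},{"tx": 16,"ty": 0,"tz": 2,"twist": 0,"hand": 15},{"tx": 16,"ty": 0,"tz": 2,"twist": 0,"hand": 15}], "squeeze": 15}}

```text
t: 15.63
position: [520.6, -172.1, 93.4]
tool_rot: [0.996, -0.089, -0.002, -0.0]
ft_force: [-5.7, 2.1, 3.6]
finger_gap: 0.279
finger_force: 15.0
```

```bash
python3 s2.py
```

```text
t 15.63 [ 520.6 -172.1   93.4] rel gate tool [28.3 27.2  2.6] F tool [-6.03 -1.07 -3.55] 24.306599586623395 15.024287458509207
```

It's against the end stop. Release, lift and look.

Emit:
{"method": "arm_command", "body": {"commands": [{"tx": -0.5,"ty": 0,"tz": 0,"twist": 0,"hand": 60},{"tx": -0.5,"ty": 0,"tz": 0,"twist": 0,"hand": 60},{"tx": -0.5,"ty": 0,"tz": 0,"twist": 0,"hand": 60},{"tx": -0.5,"ty": 0,"tz": 0,"twist": 0,"hand": 60},{"tx": -0.5,"ty": 0,"tz": 0,"twist": 0,"hand": 60},{"tx": -0.5,"ty": 0,"tz": 0,"twist": 0,"hand": 60},{"tx": -0.5,"ty": 0,"tz": -10,"twist": 0,"hand": 60},{"tx": -0.5,"ty": 0,"tz": -35,"twist": 0,"hand": 60},{"tx": -0.5,"ty": 0,"tz": -70,"twist": 0,"hand": 60},{"tx": -0.5,"ty": 0,"tz": -105,"twist": 0,"hand": 60},{"tx": -0.5,"ty": 0,"tz": -130,"twist": 0,"hand": 60},{"tx": -0.5,"ty": 0,"tz": -130,"twist": 0,"hand": 60}]}}

```text
t: 16.63
position: [524.8, -174.1, 232.4]
tool_rot: [0.996, -0.089, 0.006, 0.002]
ft_force: [0.3, 0.3, 0.4]
finger_gap: 0.684
finger_force: 0.0
```

```bash
python3 - <<'E'
from h import *
import cv2
s=state();print(s["t"],s["position"],s["ft_force"],s["finger_gap"])
m=imaging.camera_model("wrist");cv2.imwrite("pics/w4.png",imaging.grab_frame("wrist"))
R0=Rn.from_quat([0.996,-0.089,0,0])
E=lambda x,y:np.array([497.6,-140.3,115])+R0.apply([x,y,0])
print("knob if end",px(m,E(28,28)),"if corner",px(m,E(0,28)),"arbor top home",px(m,[516.9,3.5,126]))
E
```

```text
16.6333 [ 524.83327658 -174.08301945  232.44260485] [0.29992669 0.25119548 0.40021381] 0.6842144773276372
knob if end [314.08248943 239.77494354] if corner [314.1775756  274.60226396] arbor top home [ 83.80608227 288.21276284]
```

View pics/w4.png

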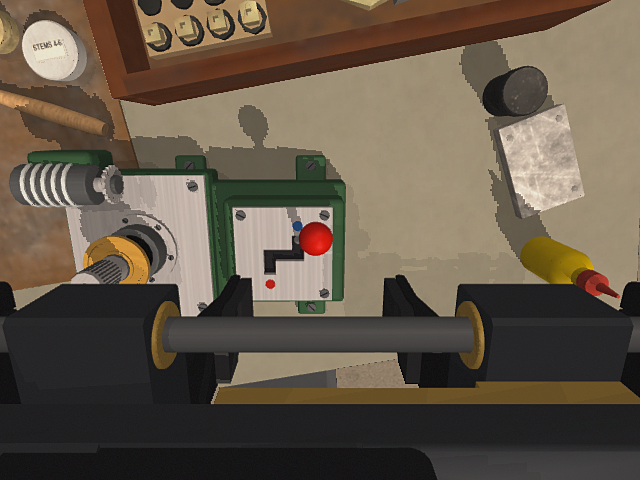

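The knob is at (316,239), which matches the blue end (predicted (314,240)). The arbor is standing in the guard and the gripper is clear.

```bash
python3 -c "
from workcell import ticket; print(ticket.sign_off())"
```

```text
the job is handed in; nothing more can be done
None
```

I handed the job in at about 17 s of the 58 s. The brass arbor stands home in the spindle bore, and the drive lever is released at the blue-dot end. The steel arbor, oil bottle and brush were not touched. Sign-off returned no verdict.

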